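# Lay out the stacked breakfast caddies

### The arm

A 6-joint arm with a two-finger parallel gripper is mounted at the origin on the work surface. World frame = base frame: x ahead of the robot, y to its left, z up, the work surface at z = 0. Lengths are in m, angles in rad, forces in N, time in s.
With the tool pointing down it reaches from about 0.35 to 0.85 m from the base axis. Payload 8.1 kg.
Tool frame: the origin (TCP) lies between the finger pads; the fingertips stand 11 mm ahead of it and the grasp point (between the pads) lies 8 mm behind it; y points along the fingers, x is the direction in which the jaws open and shut, and the axes are right-handed (so a half turn about y gives the same grasp; the last joint's range is limited). The gripper opens to 93 mm and grips with 3 to 60 N. Pads are 15 mm wide; open, the fingers measure 128 mm over their backs; the gripper's body (75 mm by 188 mm) begins 65 mm behind the grasp point.
Start: joints at [1.042, 0.13, 1.488, -0, 1.523, -0.085], TCP at [0.258, 0.542, 0.23] pointing down, gripper open.
Joint ranges: [-2.96, 2.96], [-0.89, 2.26], [0.02, 2.5], [-1.34, 4.48], [0, 2.73], [-2.66, 2.66]. Speed limits (rad/s): [2.39, 2.39, 2.79, 3.14, 3.14, 3.14].

### API

Orientations are given as a rotation vector (axis times angle).
In Python, from plant import readout, optics, robot gives the robot as it stands.
- The arm moves only by the shell command python3 -m creep 'ROWS' [FORCE]. ROWS is JSON, a list that holds one entry, the list of rows, each a list of 7 numbers: the closure, from 0 (fully open) to 1 (shut), then the shift along the tool's x, y, z in cm, then the turn, a rotation vector about the tool's x, y, z in degrees. In form: [[[grip, x, y, z, wx, wy, wz], ...]]. A call has exactly 8 rows; each row shifts and turns the pose as measured when the row begins, along the tool's axes as they then stand; what a row does not reach is not made up. A row lasts 1/10 s, in which the tool goes at most 50 mm and 8.59 degrees, less where a joint would pass 70% of its speed; a pose out of reach is approached as far as the arm can. A call is refused whole if a number of a shift passes 5 or a number of a turn 8.59, either way. A call with a gripper value outside its range is refused whole. The fingers move at their own pace and stop on an object; FORCE is the grip in N (left out, the last holds). Time passes only in rows, so rows that do not move let the fingers close, or fill a call up. It gives the time, the measured TCP pose, the force and the opening at its end, in the units of the state.
- readout.read_state(): the state, without advancing time (a new reading comes with each control period).
- optics.read_camera(name): name is "scene" or "side" or "wrist"; returns a dict with "frame" (420x560x3 uint8, red, green, blue), "depth" (420x560 float32, m along the optical axis (not along the pixel's ray), 0 where there is no reading), "intrinsics" (3x3 intrinsics, pixels), "R" (3x3) and "t" (3): a world point X has camera coordinates R X + t. Camera axes: x right, y down, z forward; pixel columns grow to the right and rows downward; lengths in m; the calibration is good to about 2 mm. A picture is of the moment at which its call begins.
- robot.close_job(): hands the job in, once; it reports no verdict.
The state is a dict: "t": time; "q": joint angles; "dq": joint speeds; "joint_torque": joint torques, N m; "tool_pos": TCP position; "orientation": TCP orientation; "force": force on the tool from outside, world axes, zero at the start; "wrist_torque": the same for the moment, N m; "opening": finger opening in m.
Only numpy, scipy, OpenCV 4.12 (cv2) and the standard library are available. Lean on these libraries where they do the work, as an engineer would, in place of code of your own. Each camera call takes 0.05 s, during which the arm holds its last target. There are 200 camera calls.

### The job

Unpack the pile of caddies for the breakfast counter: working from the top down, take off the toothpick box, the round caddy, the square sugar box and the long tin one by one and set each gently, upright, in the middle of the empty serving tray of its own shape and size. Each must stand flat inside its tray's rim and lined up with the tray's sides. Leave the milk jug and the sugar shaker where they stand.

Things in the scene. Friction and masses are not known exactly. Their poses are not given: they have to be found in the camera images.
- pick_box: The small oblong brown cardboard toothpick box, topmost of the stack at the start. 40 (x) by 24 (y) by 40 (z) mm, about 0.06 kg. Origin: centre of its underside; z up.
- tea_tin: The round white tea caddy, directly under the toothpick box. Diameter 46, height 44 mm, about 0.16 kg. Origin: centre of its underside; z up.
- sugar_box: The square wooden sugar box, directly under the round caddy. 58 (x) by 58 (y) by 44 (z) mm, about 0.2 kg; turned by up to 15 degrees against the tin. Origin: centre of its underside; z up.
- tin: The long steel biscuit tin at the bottom of the stack, standing on the counter. 120 (x) by 66 (y) by 46 (z) mm, about 0.3 kg. Origin: centre of its underside; z up. All four are closed, rigid, have flat tops and are just piled up loose.
- tray_small: Smallest of four dark, shallow, rimmed serving trays, an oblong for the toothpick box: 70 (x) by 54 (y) mm outside, 60 by 44 mm inside the rim; fixed to the counter. Floor 3 mm thick (a thing set in it has its underside 3 mm above the counter), rim 5 mm wide with its top 7 mm above the counter. Origin: centre of its underside, on the counter; z up.
- tray_round: The round dark serving tray, for the round caddy: 76 mm outside diameter, 66 mm inside the rim; fixed to the counter. Floor 3 mm thick (a thing set in it has its underside 3 mm above the counter), rim 5 mm wide with its top 7 mm above the counter. Origin: centre of its underside, on the counter; z up.
- tray_square: The square dark serving tray, for the sugar box: 88 by 88 mm outside, 78 by 78 mm inside the rim; fixed to the counter. Floor 3 mm thick (a thing set in it has its underside 3 mm above the counter), rim 5 mm wide with its top 7 mm above the counter. Origin: centre of its underside, on the counter; z up.
- tray_long: Largest, oblong dark serving tray, for the tin: 150 (x) by 96 (y) mm outside, 140 by 86 mm inside the rim; fixed to the counter. Floor 3 mm thick (a thing set in it has its underside 3 mm above the counter), rim 5 mm wide with its top 7 mm above the counter. Origin: centre of its underside, on the counter; z up.
- jug: Small white empty milk jug standing loose on the counter among the trays, to be left alone. 68 mm across, 85 mm tall, with a handle out to 51 mm from its axis on its +y side. Origin: centre of its underside.
- shaker: White sugar shaker with a steel spout standing loose on the counter among the trays, to be left alone. 62 mm across, 98 mm tall. Origin: centre of its underside.
Not all that is in view belongs to the job. Leave any red or yellow look-alike of the tin alone.

How it is judged:
On the way, in this order (a step that is already met when the one before it is completed fails the run):
1. the small cardboard box stands flat in its own tray and is let go (horizontal distance between pick_box and tray_small below 0.013 m and z of pick_box in the frame of tray_small below 0.0055 m and angle between pick_box's own z axis and vertical below 0.05 rad and contact force between pick_box and the fingers below 0.3 N and angle between the x axis of pick_box and the x axis of tray_small, either way round below 0.3 rad), for 0.2 s.
2. the round caddy stands flat in its own tray and is let go (horizontal distance between tea_tin and tray_round below 0.013 m and z of tea_tin in the frame of tray_round below 0.0055 m and angle between tea_tin's own z axis and vertical below 0.05 rad and contact force between tea_tin and the fingers below 0.3 N), for 0.2 s.
3. the square wooden box stands flat in its own tray and is let go (horizontal distance between sugar_box and tray_square below 0.013 m and z of sugar_box in the frame of tray_square below 0.0055 m and angle between sugar_box's own z axis and vertical below 0.05 rad and contact force between sugar_box and the fingers below 0.3 N and (angle between the x axis of sugar_box and the x axis of tray_square, either way round below 0.3 rad or angle between the x axis of sugar_box and the y axis of tray_square, either way round below 0.3 rad)), for 0.2 s.
4. the long steel tin stands flat in its own tray and is let go (horizontal distance between tin and tray_long below 0.013 m and z of tin in the frame of tray_long below 0.0055 m and angle between tin's own z axis and vertical below 0.05 rad and contact force between tin and the fingers below 0.3 N and angle between the x axis of tin and the x axis of tray_long, either way round below 0.3 rad), for 0.2 s.
At the end, for the whole second after the job is handed in: All four stand at rest, let go, upright (0.05 rad) and flat on the floor of their own trays (underside under 5.5 mm above the tray's), within 13 mm of the tray's centre; all but the round one lined up with the tray's sides within 0.3 rad (oblong ones lengthwise) (all of step 1 and all of step 2 and all of step 3 and all of step 4 and linear speed of each of pick_box, tea_tin, sugar_box, tin below 0.02 m/s); the robot touches nothing.
It fails at once if a caddy or box is tipped over (angle between any of pick_box, tea_tin, sugar_box, tin's own z axis and vertical above 0.6 rad).
It fails at once if a thing is slammed or pressed hard into its tray (contact force between pick_box and tray_small above 60 N or contact force between tea_tin and tray_round above 60 N or contact force between sugar_box and tray_square above 60 N or contact force between tin and tray_long above 60 N).
It fails at once if a thing is dropped (from over about 2 cm) ((linear speed of pick_box above 0.65 m/s and contact force between pick_box and the fingers below 0.1 N) or (linear speed of tea_tin above 0.65 m/s and contact force between tea_tin and the fingers below 0.1 N) or (linear speed of sugar_box above 0.65 m/s and contact force between sugar_box and the fingers below 0.1 N) or (linear speed of tin above 0.65 m/s and contact force between tin and the fingers below 0.1 N)).
It fails at once if the jug or the shaker is moved (distance of any of jug, shaker from where it was at the start of the episode above 0.025 m).
It also fails if it takes over 112 s, if anything falls off the work surface, if the arm or the gripper's body presses on something with over 40 N, if the wrist force passes 120 N, or if a joint passes its speed limit or range.

## Working session

There is one attempt and no reset: what is moved stays moved. The work goes in short steps, Python scripts to look and compute and a shell command to move; the robot and the scene stay as the last step left them, time stands still between calls to the robot, and variables do not carry over. Pictures are saved under pics/ and viewed, about 12 in all and at most 16, crops included, and the job is handed in when it is done.

```bash
ls; mkdir -p pics
cat > h.py <<'E'
import numpy as np,cv2,pickle
from plant import readout,optics,robot
def snap(n,tag):
    c=optics.read_camera(n); pickle.dump(c,open(f'pics/{tag}.pkl','wb')); cv2.imwrite(f'pics/{tag}.png',c['frame'][:,:,::-1]); return c
def load(tag): return pickle.load(open(f'pics/{tag}.pkl','rb'))
def cloud(c):
    v,u=np.mgrid[:420,:560]; K=c['intrinsics']; d=c['depth']
    p=np.stack([(u-K[0,2])/K[0,0]*d,(v-K[1,2])/K[1,1]*d,d],-1)
    w=(p-c['t'])@c['R']; w[d==0]=np.nan; return w
def onplane(c,u,v,z):
    K=c['intrinsics'];r=c['R'].T@np.array([(u-K[0,2])/K[0,0],(v-K[1,2])/K[1,1],1]);o=-c['R'].T@c['t'];return o+r*(z-o[2])/r[2]
E
python3 - <<'E'
from h import *
a=snap('scene','s0');b=snap('side','d0');
print(readout.read_state())
for c in(a,b): print(-c['R'].T@c['t'],c['R'][2])
cv2.imwrite('pics/m0.png',np.hstack([a['frame'],b['frame']])[:,:,::-1][:, :])
E
```

```text
pics
{'t': 0.1, 'q': array([ 1.04160837e+00,  1.31137043e-01,  1.48914998e+00,  1.43125621e-05,
        1.52298634e+00, -8.53919082e-02]), 'dq': array([ 0.00027732,  0.00109293, -0.0032974 ,  0.00135775, -0.00116162,
       -0.0008977 ]), 'joint_torque': array([ 8.97971295e-04, -5.61337745e+01, -4.93096197e+01,  7.69260270e-02,
        2.91518366e-02, -4.56854275e-05]), 'tool_pos': array([0.25734693, 0.54146978, 0.22867282]), 'orientation': array([-1.38784051, -0.87526318,  0.87772263]), 'force': array([-0.18223822, -0.60190346, -0.69947296]), 'wrist_torque': array([ 0.04547632, -0.00505562, -0.03327115]), 'opening': 0.09320848916222199}
[1.06512582 0.06208045 0.99097743] [-0.57051205 -0.11188487 -0.81363246]
[-0.22802993 -0.77259273  1.04982508] [ 0.47370519  0.53516798 -0.69942736]
```

View pics/s0.png

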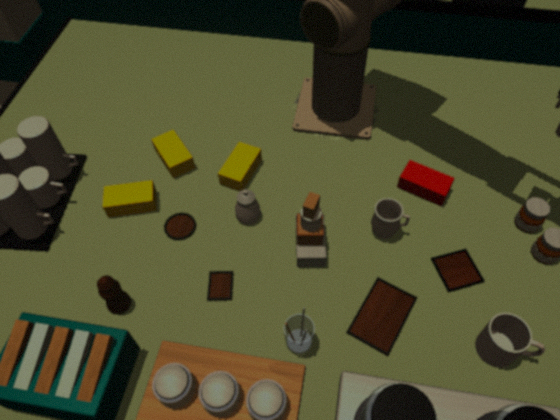

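View pics/d0.png

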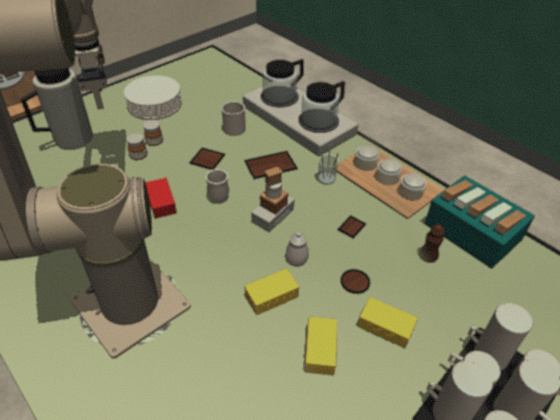

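The stack is at scene (311,225). The trays are at (180,226) round, (220,286) small, (458,270) square and (383,315) long. Look-alikes are red (427,182) and yellow (172,151), (240,165), (130,198). The jug is at (390,217) and the shaker at (247,206). In the side view the stack is at (273,198). Next I'll measure these.

```bash
cat > m1.py <<'E'
from h import *
from scipy.spatial.transform import Rotation as R
s=readout.read_state(); print('tool axes\n',R.from_rotvec(s['orientation']).as_matrix().round(3))
seeds={'s0':dict(round=(180,226),small=(220,286),square=(458,270),long=(383,315)),'d0':dict(round=(355,281),small=(352,227),square=(208,158),long=(271,165))}
for tag,sd in seeds.items():
    c=load(tag); f=c['frame'].astype(int); w=cloud(c)
    m=((f[...,1]<f[...,0]*0.75+8)&(f.sum(-1)<220)&(f[...,1]<60)).astype(np.uint8)
    n,l,st,_=cv2.connectedComponentsWithStats(m)
    for k,(u,v) in sd.items():
        i=l[v,u]; vv,uu=np.where(l==i); print(tag,k,i and st[i].tolist(),f[v,u])
        if not i: continue
        zs=w[l==i][:,2]; P=np.array([onplane(c,a,b,.005)[:2] for a,b in zip(uu,vv)],np.float32)
        (cx,cy),(W,H),an=cv2.minAreaRect(P*1000); e=cv2.boxPoints(((cx,cy),(W,H),an)); d=e[1]-e[0] if np.linalg.norm(e[1]-e[0])>np.linalg.norm(e[2]-e[1]) else e[2]-e[1]
        print('  c',round(cx),round(cy),'size',round(W),round(H),'long axis deg',round(np.degrees(np.arctan2(d[1],d[0]))),'z',np.nanmedian(zs).round(4))
    g=w.reshape(-1,3)
    for k,(u,v) in dict(s0=dict(stack=(311,225),jug=(390,217),shaker=(247,206)),d0=dict(stack=(273,198),jug=(217,186),shaker=(297,248)))[tag].items():
        q=w[v-35:v+36,u-25:u+26].reshape(-1,3)
        for lo,hi in((.035,.055),(.08,.1),(.12,.145),(.165,.185)):
            z=q[(q[:,2]>lo)&(q[:,2]<hi)]
            if len(z)>5: print(tag,k,lo,len(z),z.mean(0).round(3),z.min(0).round(3),z.max(0).round(3))
E
python3 m1.py
python3 - <<'E'
from h import *
a=load('s0')['frame'][180:275,270:350];b=load('d0')['frame'][160:240,235:315]
cv2.imwrite('pics/c0.png',np.hstack([cv2.resize(x,(400,475),interpolation=3) for x in(a,b)])[:,:,::-1])
E
```

```text
tool axes
 [[ 0.429 -0.001 -0.903]
 [ 0.903 -0.001  0.429]
 [-0.002 -1.     0.   ]]
s0 round [165, 213, 31, 27, 603] [53 25  4]
  c 468 -319 size 74 70 long axis deg 33 z 0.0034
s0 small [208, 272, 24, 28, 619] [58 31 19]
  c 605 -183 size 67 51 long axis deg 11 z 0.0033
s0 square [432, 250, 52, 41, 1296] [52 22 10]
  c 478 333 size 87 87 long axis deg -64 z 0.003
s0 long [348, 278, 68, 77, 2844] [52 25  9]
  c 614 174 size 94 149 long axis deg -21 z 0.0027
s0 stack 0.035 553 [0.503 0.006 0.045] [ 0.405 -0.044  0.035] [0.533 0.04  0.055]
s0 stack 0.08 340 [ 0.482 -0.004  0.089] [ 0.434 -0.038  0.08 ] [0.499 0.028 0.1  ]
s0 stack 0.12 207 [ 0.477 -0.     0.132] [ 0.449 -0.026  0.12 ] [0.489 0.019 0.145]
s0 stack 0.165 216 [ 0.466 -0.004  0.173] [ 0.443 -0.02   0.165] [0.486 0.012 0.176]
s0 jug 0.035 309 [0.392 0.171 0.045] [0.268 0.132 0.035] [0.43  0.229 0.055]
s0 jug 0.08 174 [0.396 0.165 0.084] [0.361 0.133 0.08 ] [0.429 0.196 0.089]
s0 shaker 0.035 444 [ 0.368 -0.19   0.044] [ 0.298 -0.249  0.035] [ 0.439 -0.134  0.055]
s0 shaker 0.08 158 [ 0.413 -0.163  0.086] [ 0.392 -0.183  0.0
[... 369 characters left out ...]
37 143 long axis deg -21 z 0.0019
d0 stack 0.035 400 [ 0.441 -0.017  0.044] [ 0.4   -0.046  0.035] [0.529 0.025 0.055]
d0 stack 0.08 208 [ 0.455 -0.021  0.089] [ 0.408 -0.161  0.08 ] [0.496 0.019 0.1  ]
d0 stack 0.12 146 [ 0.456 -0.015  0.132] [ 0.439 -0.028  0.12 ] [0.483 0.01  0.145]
d0 stack 0.165 117 [ 0.461 -0.006  0.171] [ 0.44  -0.02   0.165] [0.483 0.011 0.176]
d0 jug 0.035 186 [0.389 0.158 0.045] [0.359 0.129 0.035] [0.422 0.195 0.055]
d0 jug 0.08 92 [0.395 0.164 0.083] [0.361 0.13  0.08 ] [0.427 0.198 0.089]
d0 shaker 0.035 475 [ 0.351 -0.184  0.044] [ 0.281 -0.249  0.035] [ 0.464 -0.027  0.055]
d0 shaker 0.08 112 [ 0.404 -0.167  0.086] [ 0.386 -0.183  0.08 ] [ 0.421 -0.145  0.098]
```

View pics/c0.png

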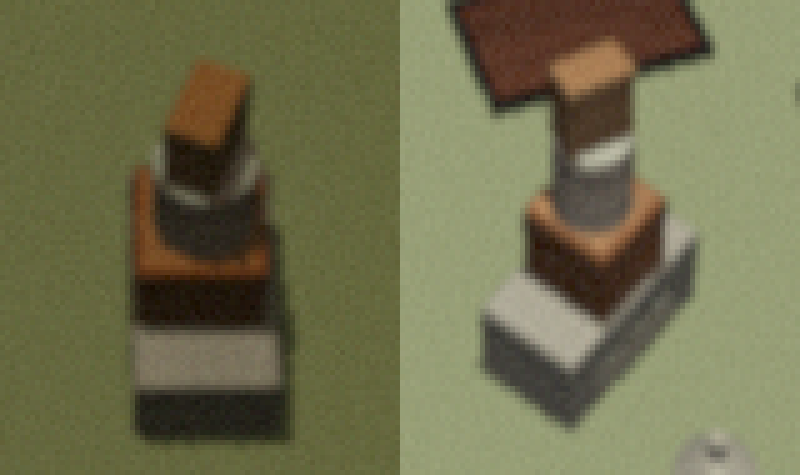

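The crop confirms the stack: brown box, white caddy, wooden box, steel tin. Levels are near 46/90/134/174 mm, as expected. Next: top-face orientations.

```bash
cat > m2.py <<'E'
from h import *
for tag,(u,v) in dict(s0=(311,225),d0=(273,198)).items():
    w=cloud(load(tag))[v-38:v+39,u-28:u+29].reshape(-1,3)
    for nm,z in dict(tin=.046,sugar=.09,tea=.134,pick=.174).items():
        p=w[(abs(w[:,2]-z)<.004)&(abs(w[:,0]-.475)<.085)&(abs(w[:,1])<.055)]
        r=cv2.minAreaRect((p[:,:2]*1000).astype(np.float32)); print(tag,nm,len(p),np.round(r[0]),np.round(r[1]),round(r[2],1),'zmed',np.median(p[:,2]).round(4))
a=np.vstack([cloud(load(t)).reshape(-1,3) for t in('s0','d0')])
for nm,z in dict(tin=.046,sugar=.09,tea=.134,pick=.174).items():
    p=a[(abs(a[:,2]-z)<.003)&(abs(a[:,0]-.475)<.085)&(abs(a[:,1])<.055)]
    r=cv2.minAreaRect((p[:,:2]*1000).astype(np.float32)); print('both',nm,len(p),np.round(r[0]),np.round(r[1]),round(r[2],1))
E
python3 m2.py
```

```text
s0 tin 444 [469.  -2.] [119.  66.] 10.9 zmed 0.0454
s0 sugar 256 [468.  -4.] [60. 58.] 9.2 zmed 0.0895
s0 tea 123 [471.  -2.] [35. 44.] 15.6 zmed 0.1333
s0 pick 194 [465.  -4.] [24. 42.] 77.8 zmed 0.1734
d0 tin 249 [464.  -4.] [123.  66.] 10.0 zmed 0.0445
d0 sugar 126 [465.  -7.] [60. 56.] 5.5 zmed 0.0888
d0 tea 60 [456. -14.] [23. 44.] 50.3 zmed 0.133
d0 pick 85 [461.  -7.] [28. 41.] 75.3 zmed 0.1725
both tin 578 [465.  -3.] [127.  67.] 10.6
both sugar 328 [467.  -6.] [62. 59.] 7.6
both tea 147 [463.  -4.] [50. 43.] 12.0
both pick 261 [463.  -7.] [29. 45.] 76.0
```

```bash
cat > go.py <<'E'
# go.py X Y Z(mm) JAW(deg): shift and turn still to go, tool axes (rotate last / rotate first)
from h import *; import sys
from scipy.spatial.transform import Rotation as R
s=readout.read_state(); M=R.from_rotvec(s['orientation']).as_matrix(); p=s['tool_pos']
print('t %.1f'%s['t'],'tcp mm',(p*1000).round(1),'jaw %.1f'%np.degrees(np.arctan2(M[1,0],M[0,0])),'tilt %.2f'%np.degrees(np.arccos(-M[2,1])),'F',s['force'].round(1),'open %.1f'%(s['opening']*1000))
if len(sys.argv)>4:
    X=np.array(list(map(float,sys.argv[1:4]))); j=np.radians(float(sys.argv[4]))
    T=np.array([[np.cos(j),0,np.sin(j)],[np.sin(j),0,-np.cos(j)],[0,-1,0]]) if M[2,1]<0 else None
    T[:,2]=np.cross(T[:,0],T[:,1])
    d=X/10-p*100; print('shift now-axes cm',(M.T@d).round(2),'goal-axes',(T.T@d).round(2),'turn deg',np.degrees(R.from_matrix(M.T@T).as_rotvec()).round(2))
E
python3 -m creep '[[[0,-3.4,0,-3.5,0,0,0],[0,-3.4,0,-3.5,0,0,0],[0,-3.4,0,-3.5,0,0,0],[0,-3.4,0,-3.5,0,0,0],[0,-3.4,0,-3.5,0,0,0],[0,-3.4,0,-3.5,0,0,0],[0,-3.4,0,-3.5,0,0,0],[0,-3.4,0,-3.5,0,0,0]]]' 10
python3 go.py 430 -6 250 78
```

```text
t: 0.9
tool_pos: [0.3926, 0.1688, 0.2234]
orientation: [-1.386, -0.877, 0.892]
force: [1.3, 0.6, 0.4]
opening: 0.0929
t 0.9 tcp mm [392.6 168.8 223.4] jaw 65.2 tilt 0.54 F [1.3 0.6 0.4] open 92.9
shift now-axes cm [-14.31  -2.57 -10.72] goal-axes [-16.31  -2.66  -7.3 ] turn deg [ -0.24 -12.81  -0.49]
```

```bash
python3 -m creep '[[[0,-2.6,-0.5,-2.7,0,0,0],[0,-2.6,-0.5,-2.7,0,0,0],[0,-2.6,-0.5,-2.7,0,0,0],[0,-2.6,-0.5,-2.7,0,0,0],[0,-2.5,-0.5,-2.7,0,0,0],[0,0,0,0,0,-6.4,0],[0,0,0,0,0,-6.4,-0.4],[0,0,0,0,0,0,0]]]'
python3 go.py 463 -6 250 78
python3 - <<'E'
from h import *
c=snap('wrist','w1'); print((-c['R'].T@c['t']).round(3),c['R'].round(2))
E
```

```text
t: 1.7
tool_pos: [0.4616, -0.0201, 0.2473]
orientation: [-1.298, -1.044, 1.057]
force: [-0.5, -0.1, 0.5]
opening: 0.0928
t 1.7 tcp mm [461.6 -20.1 247.3] jaw 77.8 tilt 0.49 F [-0.5 -0.1  0.5] open 92.8
shift now-axes cm [ 1.41 -0.27  0.16] goal-axes [ 1.41 -0.27  0.16] turn deg [-0.45 -0.19 -0.18]
[ 0.385 -0.003  0.403] [[ 0.21  0.98 -0.  ]
 [ 0.94 -0.2   0.28]
 [ 0.27 -0.06 -0.96]]
```

View pics/w1.png

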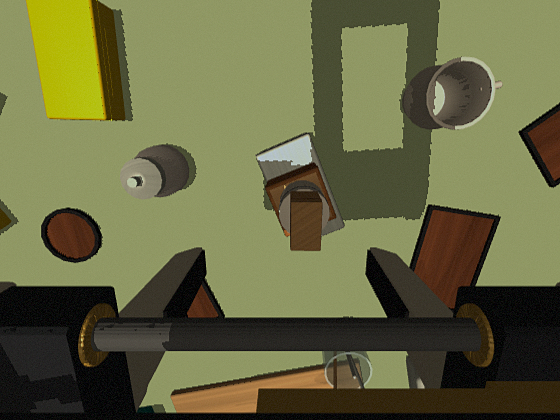

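The wrist view shows the pick box at (305,221) on the caddy and the sugar box, with the tin below. The trays are partly in view and the path is clear. I'll refine from this view's depth.

```bash
cat > tops.py <<'E'
from h import *; import sys
c=load(sys.argv[1]); w=cloud(c)[:, :].reshape(-1,3)
cx,cy=map(float,sys.argv[2:4]); 
for z in map(float,sys.argv[4:]):
    p=w[(abs(w[:,2]-z)<.0035)&(abs(w[:,0]-cx)<.08)&(abs(w[:,1]-cy)<.06)]
    if len(p)<10: print(z,'none');continue
    r=cv2.minAreaRect((p[:,:2]*1000).astype(np.float32)); print(z,len(p),np.round(r[0],1),np.round(r[1],1),round(r[2],1),'z',np.median(p[:,2]).round(4),'mean',p.mean(0).round(4))
E
python3 tops.py w1 .467 -.004 .046 .090 .134 .174; python3 go.py 462 -5 250 78
```

```text
0.046 2136 [466.5  -3.3] [119.4  65.8] 10.7 z 0.0458 mean [ 0.4394 -0.002   0.0457]
0.09 984 [467.   -5.9] [57.9 58.1] 9.4 z 0.0899 mean [ 0.454  -0.0064  0.0899]
0.134 579 [462.6  -4.5] [45.  39.6] 83.3 z 0.1339 mean [ 0.4618 -0.0075  0.1339]
0.174 1554 [464.4  -5.2] [24.2 40.7] 77.2 z 0.174 mean [ 0.4636 -0.0052  0.1739]
t 1.8 tcp mm [461.5 -19.9 247.2] jaw 77.6 tilt 0.50 F [-0.2  0.1  0.5] open 93.3
shift now-axes cm [ 1.46 -0.28  0.27] goal-axes [ 1.47 -0.28  0.26] turn deg [-0.47 -0.38 -0.19]
```

```bash
python3 -m creep '[[[0,1.5,0,0,-0.4,0,-0.2],[0,0,3,0,0,0,0],[0,0,2.5,0,0,0,0],[0,0,1.5,0,0,0,0],[0,0,1.0,0,0,0,0],[0,0,0.5,0,0,0,0],[0,0,0,0,0,0,0],[0,0,0,0,0,0,0]]]' 10 >/dev/null
python3 go.py 464.4 -5.2 159 77.2
```

```text
t 2.5 tcp mm [464.5  -2.1 159.9] jaw 76.6 tilt 0.01 F [ 0.5 -0.  -0.1] open 92.9
shift now-axes cm [-0.3   0.09 -0.06] goal-axes [-0.31  0.09 -0.06] turn deg [ 0.01 -0.61 -0.  ]
```

```bash
python3 -m creep '[[[0,-0.3,0.1,0,0,-0.6,0],[0,0,0,0,0,0,0],[1,0,0,0,0,0,0],[1,0,0,0,0,0,0],[1,0,0,0,0,0,0],[1,0,0,0,0,0,0],[1,0,0,0,0,0,0],[1,0,0,0,0,0,0]]]' 10 >/dev/null
python3 go.py 464.4 -5.2 159 77.2
```

```text
t 3.4 tcp mm [465.7  -5.7 161.9] jaw 77.2 tilt 0.30 F [0.5 0.6 0.6] open 49.6
shift now-axes cm [0.02 0.29 0.13] goal-axes [0.02 0.29 0.13] turn deg [ 0.3  -0.02  0.03]
```

```bash
python3 -m creep '[[[1,0,0.1,0.1,0,0,0],[1,0,0,0,0,0,0],[1,0,0,0,0,0,0],[1,0,0,0,0,0,0],[1,0,0,0,0,0,0],[1,0,0,0,0,0,0],[1,0,0,0,0,0,0],[1,0,0,0,0,0,0]]]' 10 >/dev/null
python3 go.py 603.5 -184 200 100
```

```text
t 4.2 tcp mm [464.4  -5.4 160.6] jaw 77.2 tilt 0.28 F [0.2 0.1 0.3] open 24.0
shift now-axes cm [-14.33  -3.87 -17.54] goal-axes [-20.01  -3.94 -10.59] turn deg [  0.28 -22.82  -0.03]
```

```bash
python3 -m creep '[[[1,0,-1,0,0,0,0],[1,0,-3,0,0,0,0],[1,-2.4,0,-2.9,0,0,0],[1,-2.4,0,-2.9,0,0,0],[1,-2.4,0,-2.9,0,0,0],[1,-2.4,0,-2.9,0,0,0],[1,-2.4,0,-2.9,0,0,0],[1,-2,0,-2.4,0,0,0]]]' 10 >/dev/null
python3 -m creep '[[[1,0,0,0,0,-7.6,0],[1,0,0,0,0,-7.6,0],[1,0,0,0,0,-7.6,0],[1,0,0,0,0,0,0],[1,0,0,0,0,0,0],[1,0,0,0,0,0,0],[1,0,0,0,0,0,0],[1,0,0,0,0,0,0]]]' 10 >/dev/null
python3 go.py 603.5 -184 130 100
python3 - <<'E'
from h import *
snap('wrist','w2')
E
```

```text
t 5.8 tcp mm [ 604.7 -187.5  211. ] jaw 100.2 tilt 0.53 F [ 0.4  0.2 -0.5] open 23.5
shift now-axes cm [0.39 8.1  0.12] goal-axes [0.36 8.1  0.05] turn deg [ 0.49  0.25 -0.2 ]
```

View pics/w2.png

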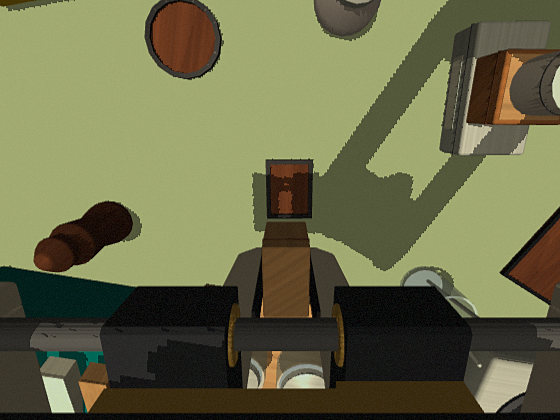

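The wrist view shows the small tray at (290,188) ahead of the held box, and the round tray at (183,38). I'll fit tray poses from here.

```bash
cat > tray.py <<'E'
# tray.py tag u v : fit tray floor (red-brown) blob containing pixel
from h import *; import sys
c=load(sys.argv[1]); f=c['frame'].astype(int); w=cloud(c)
m=((f[...,0]-f[...,1]>14)&(abs(w[...,2]-.003)<.006)).astype(np.uint8)
m=cv2.morphologyEx(m,cv2.MORPH_CLOSE,np.ones((9,9)))
n,l,st,_=cv2.connectedComponentsWithStats(m)
for a in sys.argv[2:]:
    u,v=map(int,a.split(',')); i=l[v,u]; vv,uu=np.where(l==i)
    P=np.array([onplane(c,x,y,.003)[:2]*1000 for x,y in zip(uu,vv)],np.float32)
    r=cv2.minAreaRect(P); print(a,i,st[i].tolist(),np.round(r[0],1),np.round(r[1],1),round(r[2],1),'z',np.nanmedian(w[l==i][:,2]).round(4),'circ',cv2.minEnclosingCircle(P))
E
python3 tray.py w2 290,188 183,38
```

```text
290,188 3 [270, 164, 39, 50, 1863] [ 606.5 -184. ] [59.2 44.2] 10.2 z 0.0029 circ ((606.5858154296875, -184.5770721435547), 36.456878662109375)
183,38 2 [151, 0, 65, 74, 3662] [ 468.7 -320.5] [65.3 66.6] 52.7 z 0.0029 circ ((467.58184814453125, -320.2165832519531), 35.10254669189453)
```

```bash
python3 -m creep '[[[1,0.3,2,-0.2,0.4,0,-0.2],[1,0,4,0,0,0,0],[1,0,4,0,0,0,0],[1,0,3,0,0,0,0],[1,0,2,0,0,0,0],[1,0,0.5,0,0,0,0],[1,0,0,0,0,0,0],[1,0,0,0,0,0,0]]]' 10 >/dev/null
python3 go.py 606.5 -184 29.6 100.2
```

```text
t 6.6 tcp mm [ 604.8 -181.2   43.6] jaw 100.1 tilt 0.21 F [-0.2 -0.1 -0.6] open 23.6
shift now-axes cm [-0.31  1.4  -0.12] goal-axes [-0.3   1.4  -0.12] turn deg [-0.14 -0.06  0.15]
```

```bash
python3 -m creep '[[[1,-0.3,0.4,-0.1,0,0,0],[1,0,0.4,0,0,0,0],[1,0,0.3,0,0,0,0],[1,0,0.2,0,0,0,0],[1,0,0.2,0,0,0,0],[1,0,0.1,0,0,0,0],[1,0,0,0,0,0,0],[1,0,0,0,0,0,0]]]' 10 >/dev/null
python3 go.py 606.5 -184 29.6 100.2
```

```text
t 7.4 tcp mm [ 610.1 -185.7   31.7] jaw 100.1 tilt 0.30 F [ 0.9  0.7 -0.9] open 24.0
shift now-axes cm [0.23 0.2  0.33] goal-axes [0.23 0.21 0.33] turn deg [ 0.28 -0.07 -0.11]
```

```bash
python3 -m creep '[[[1,0.2,0.1,0.25,0,0,0],[1,0,0.1,0,0,0,0],[1,0,0.1,0,0,0,0],[1,0,0,0,0,0,0],[1,0,0,0,0,0,0],[1,0,0,0,0,0,0],[1,0,0,0,0,0,0],[1,0,0,0,0,0,0]]]' 10 >/dev/null
python3 go.py 606.5 -184 29.6 100.2;python3 go.py 606.5 -184 29.6 100.2
```

```text
t 8.2 tcp mm [ 607.5 -184.1   29.6] jaw 100.1 tilt 0.36 F [-0.3 -0.3  0.2] open 24.2
shift now-axes cm [ 0.03 -0.    0.09] goal-axes [0.03 0.   0.09] turn deg [ 0.33 -0.06 -0.14]
t 8.2 tcp mm [ 607.5 -184.1   29.6] jaw 100.1 tilt 0.36 F [-0.3 -0.3  0.2] open 24.2
shift now-axes cm [ 0.03 -0.    0.09] goal-axes [0.03 0.   0.09] turn deg [ 0.33 -0.06 -0.14]
```

Good. It's at placing height, so I'll release (opening far enough takes ~0.3 s), then lift.

```bash
python3 -m creep '[[[1,0,0.1,0,0,0,0],[1,0,0.1,0,0,0,0],[0.6,0,0,0,0,0,0],[0.6,0,0,0,0,0,0],[0.6,0,0,0,0,0,0],[0.6,0,0,0,0,0,0],[0.6,0,0,0,0,0,0],[0.6,0,-0.5,0,0,0,0]]]' 10
python3 -m creep '[[[0.3,0,-3,0,0,0,0],[0,0,-4,0,0,0,0],[0,0,-4,0,0,0,0],[0,0,-4,0,0,0,0],[0,0,-3,0,0,0,0],[0,0,-1,0,0,0,0],[0,0,0,0,0,0,0],[0,0,0,0,0,0,0]]]' 
python3 go.py 462.6 -4.5 116 100
python3 - <<'E'
from h import *
snap('wrist','w3')
E
python3 tops.py w3 .6065 -.184 .043; python3 tray.py w3 183,38
```

```text
t: 9.0
tool_pos: [0.6071, -0.1839, 0.0338]
orientation: [-1.125, -1.341, 1.337]
force: [0.5, 0.6, -0.6]
opening: 0.0373
t: 9.8
tool_pos: [0.6046, -0.1832, 0.23]
orientation: [-1.122, -1.34, 1.337]
force: [0.6, -0.0, -0.6]
opening: 0.0921
t 9.8 tcp mm [ 604.6 -183.2  230. ] jaw 100.1 tilt 0.11 F [ 0.6 -0.  -0.6] open 92.1
shift now-axes cm [20.09 11.38 10.86] goal-axes [20.06 11.4  10.89] turn deg [0.11 0.14 0.  ]
0.043 744 [ 607.4 -184.2] [39.6 23.4] 9.5 z 0.043 mean [ 0.6069 -0.1845  0.0429]
183,38 2 [154, 9, 61, 68, 3179] [ 469.2 -320.6] [65.  65.7] 87.5 z 0.0028 circ ((469.20355224609375, -320.0435485839844), 33.434513092041016)
```

View pics/w3.png

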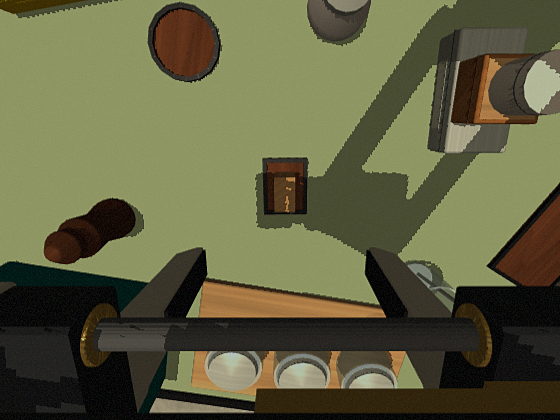

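The box stands in its tray at (607.4,-184.2), top at 43 mm, 9.5° against the tray's 10.2°. Next, the caddy.

```bash
python3 -m creep '[[[0,3.5,0,1.9,0,0,0],[0,3.5,0,1.9,0,0,0],[0,3.5,0,1.9,0,0,0],[0,3.5,0,1.9,0,0,0],[0,3,0,1.6,0,0,0],[0,2,0,1.1,0,0,0],[0,0.7,0,0.4,0,0,0],[0,0,0,0,0,0,0]]]' >/dev/null
python3 go.py 462.6 -4.5 116 100
python3 - <<'E'
from h import *
snap('wrist','w4')
E
python3 tops.py w4 .4656 -.004 .134 .09 .046
```

```text
t 10.7 tcp mm [450.3  -1.1 208.9] jaw 100.0 tilt 1.81 F [0.2 0.1 0.1] open 93.2
shift now-axes cm [-0.67  9.24 -1.42] goal-axes [-0.55  9.29 -1.16] turn deg [-1.64  0.04  0.75]
0.134 2481 [465.6  -5.4] [44.8 45.6] 61.7 z 0.134 mean [ 0.4648 -0.0053  0.1339]
0.09 1181 [467.   -6.1] [57.8 58. ] 9.4 z 0.09 mean [ 0.4527 -0.0098  0.0899]
0.046 2328 [466.8  -3.4] [119.5  65.9] 10.5 z 0.0458 mean [ 0.4339 -0.0065  0.0457]
```

```bash
python3 -m creep '[[[0,-0.6,0,-1.3,-1.6,0,0.7],[0,0,0,0,0,0,0],[0,0,2.5,0,0,0,0],[0,0,2.5,0,0,0,0],[0,0,2,0,0,0,0],[0,0,1,0,0,0,0],[0,0,0.3,0,0,0,0],[0,0,0,0,0,0,0]]]' >/dev/null
python3 go.py 465.2 -5.3 116 100
```

```text
t 11.5 tcp mm [466.3 -10.9 121.3] jaw 99.6 tilt 0.35 F [-0.8 -0.6  1.1] open 93.0
shift now-axes cm [0.57 0.53 0.01] goal-axes [0.57 0.53 0.01] turn deg [-0.35 -0.35  0.06]
```

```bash
python3 -m creep '[[[0,0.5,0.3,0,-0.3,0,0],[0,0,0.2,0,0,0,0],[0,0,0,0,0,0,0],[1,0,0,0,0,0,0],[1,0,0,0,0,0,0],[1,0,0,0,0,0,0],[1,0,0,0,0,0,0],[1,0,0,0,0,0,0]]]' 15 >/dev/null
python3 go.py 465.2 -5.3 116 100
python3 -m creep '[[[1,0,0,0,0,0,0],[1,0,0,0,0,0,0],[1,0,0,0,0,0,0],[1,0,0,0,0,0,0],[1,0,0,0,0,0,0],[1,0,0,0,0,0,0],[1,0,0,0,0,0,0],[1,0,0,0,0,0,0]]]' 15 >/dev/null
python3 go.py 469 -320.4 180 100
```

```text
t 12.3 tcp mm [468.1  -5.8 119.9] jaw 99.7 tilt 0.32 F [0.2 0.4 0.7] open 57.4
shift now-axes cm [0.1  0.39 0.28] goal-axes [0.1  0.39 0.27] turn deg [ 0.31 -0.34 -0.05]
t 13.1 tcp mm [468.1  -5.8 120. ] jaw 99.7 tilt 0.31 F [ 0.4 -1.1 -0.5] open 46.0
shift now-axes cm [-31.04  -6.02   5.15] goal-axes [-31.    -6.     5.37] turn deg [ 0.31 -0.34 -0.03]
```

```bash
python3 -m creep '[[[1,0,-1.5,0,0,0,0],[1,0,-3,0,0,0,0],[1,-1,-1.5,0.2,0,0,0],[1,-3,0,0.5,0,0,0],[1,-4.5,0,0.8,0,0,0],[1,-4.5,0,0.8,0,0,0],[1,-4.5,0,0.8,0,0,0],[1,-4.5,0,0.8,0,0,0]]]' 15 >/dev/null
python3 go.py 472 -320 180 100
```

```text
t 13.9 tcp mm [ 465.3 -231.3  179.9] jaw 100.2 tilt 0.16 F [ 0.3  0.2 -1.5] open 45.7
shift now-axes cm [-8.85 -0.02  0.91] goal-axes [-8.85 -0.01  0.88] turn deg [0.15 0.23 0.07]
```

```bash
python3 -m creep '[[[1,-3.5,0,0.3,0,0,0],[1,-3,0,0.2,0,0,0],[1,-1.5,0,0.1,0,0,0],[1,-0.5,1.5,0,0,0,0],[1,0,3,0,0,0,0],[1,0,3,0,0,0,0],[1,0,1.5,0,0,0,0],[1,0,0,0,0,0,0]]]' 15 >/dev/null
python3 go.py 472 -320 33 100
python3 - <<'E'
from h import *
snap('wrist','w5')
E
```

```text
t 14.7 tcp mm [ 471.7 -320.1   80.7] jaw 99.9 tilt 0.30 F [-0.4  0.4 -1.8] open 45.8
shift now-axes cm [-0.02  4.77 -0.03] goal-axes [ 0.01  4.77 -0.03] turn deg [-0.04 -0.06  0.29]
```

View pics/w5.png

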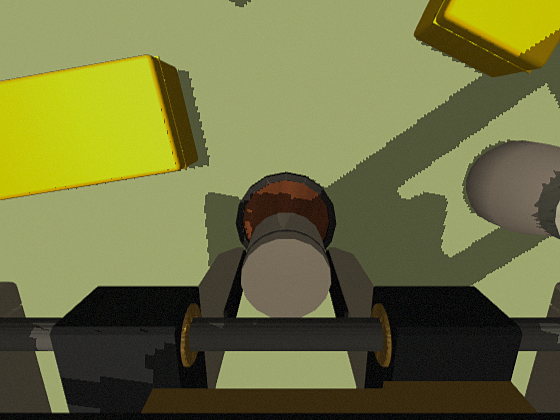

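```bash
python3 tops.py w5 .469 -.32 .0945
python3 -m creep '[[[1,0,1.5,0,0,0,0],[1,0,1.2,0,0,0,0],[1,0,0.6,0,0,0,0],[1,0,0.4,0,0,0,0],[1,0,0.3,0,0,0,0],[1,0,0.2,0,0,0,0],[1,0,0.1,0,0,0,0],[1,0,0,0,0,0,0]]]' 15 >/dev/null
python3 go.py 472 -320 33 100
```

```text
0.0945 6371 [ 463.7 -322.1] [55.2 54.3] 56.0 z 0.0947 mean [ 0.4679 -0.3211  0.0947]
t 15.6 tcp mm [ 474.5 -320.1   38.4] jaw 100.0 tilt 0.20 F [ 0.6 -0.4 -1.6] open 45.8
shift now-axes cm [0.06 0.54 0.24] goal-axes [0.06 0.54 0.24] turn deg [0.2  0.04 0.05]
```

```bash
python3 -m creep '[[[1,0.1,0.2,0.2,0,0,0],[1,0,0.2,0,0,0,0],[1,0,0.1,0,0,0,0],[1,0,0.1,0,0,0,0],[1,0,0.1,0,0,0,0],[1,0,0.1,0,0,0,0],[1,0,0,0,0,0,0],[1,0,0,0,0,0,0]]]' 15 >/dev/null
python3 go.py 472 -320 33 100
```

```text
t 16.4 tcp mm [ 473.  -320.2   33.5] jaw 100.0 tilt 0.27 F [ 1.1 -0.3 -2.4] open 45.7
shift now-axes cm [0.04 0.05 0.1 ] goal-axes [0.04 0.05 0.1 ] turn deg [ 0.27  0.04 -0.05]
```

```bash
python3 -m creep '[[[1,0,0.1,0.1,0,0,0],[1,0,0.1,0,0,0,0],[1,0,0,0,0,0,0],[0.4,0,0,0,0,0,0],[0.4,0,0,0,0,0,0],[0.4,0,0,0,0,0,0],[0.4,0,0,0,0,0,0],[0.4,0,0,0,0,0,0]]]' 15
python3 -m creep '[[[0,0,-1,0,0,0,0],[0,0,-4,0,0,0,0],[0,0,-4,0,0,0,0],[0,0,-4,0,0,0,0],[0,0,-3,0,0,0,0],[0,0,-1,0,0,0,0],[0,0,0,0,0,0,0],[0,0,0,0,0,0,0]]]' >/dev/null
python3 go.py 467 -6 200 99.4
python3 - <<'E'
from h import *
snap('wrist','w6')
E
python3 tops.py w6 .469 -.32 .047
```

```text
t: 17.15
tool_pos: [0.4729, -0.3208, 0.0328]
orientation: [-1.127, -1.342, 1.335]
force: [0.0, -0.1, -0.5]
opening: 0.0556
t 17.9 tcp mm [ 470.5 -319.7  210.3] jaw 100.0 tilt 0.28 F [-0.5 -0.5 -0.3] open 93.1
shift now-axes cm [30.95  1.05 -5.12] goal-axes [31.    1.03 -4.77] turn deg [0.28 0.64 0.  ]
0.047 1455 [ 470.6 -321. ] [44.7 45. ] 54.6 z 0.0469 mean [ 0.4701 -0.3212  0.0469]
```

The caddy stands in its tray at (470.3,-321.0), top at 46.9 mm. The sugar box is next.

```bash
python3 -m creep '[[[0,4,0,-0.7,0,0,0],[0,4.5,0,-0.7,0,0,0],[0,4.5,0,-0.7,0,0,0],[0,4.5,0,-0.7,0,0,0],[0,4.5,0,-0.7,0,0,0],[0,4.5,0,-0.7,0,0,0],[0,3,0,-0.5,0,0.5,0],[0,1,0,-0.2,0,0,0]]]' >/dev/null
python3 -m creep '[[[0,0,1.5,0,0,0,0],[0,0,2,0,0,0,0],[0,0,1.5,0,0,0,0],[0,0,0.5,0,0,0,0],[0,0,0,0,0,0,0],[0,0,0,0,0,0,0],[0,0,0,0,0,0,0],[0,0,0,0,0,0,0]]]' >/dev/null
python3 go.py 467 -6 74 99.4
python3 - <<'E'
from h import *
snap('wrist','w7')
E
python3 tops.py w7 .4656 -.004 .09 .046
```

```text
t 19.6 tcp mm [451.2  -3.1 126.6] jaw 99.1 tilt 1.96 F [-0.4 -0.8  0.1] open 92.9
shift now-axes cm [-0.62  5.2  -1.67] goal-axes [-0.54  5.26 -1.51] turn deg [-1.75 -0.25  0.87]
0.09 6820 [467.3  -6.1] [58.8 58.2] 9.6 z 0.0902 mean [ 0.4653 -0.0063  0.0902]
0.046 3931 [466.6  -3.4] [119.7  65.7] 10.8 z 0.0458 mean [ 0.432  -0.0085  0.0458]
```

```bash
python3 -m creep '[[[0,-0.6,0,-1.5,-1.7,-0.2,0.8],[0,0,0,0,0,0,0],[0,0,0,0,0,0,0],[0,0,0,0,0,0,0],[0,0,0,0,0,0,0],[0,0,0,0,0,0,0],[0,0,0,0,0,0,0],[0,0,0,0,0,0,0]]]' >/dev/null
python3 go.py 467 -6 74 99.5
```

```text
t 20.4 tcp mm [467.4  -6.3 128.3] jaw 99.4 tilt 0.07 F [0.9 1.  0.4] open 93.1
shift now-axes cm [0.03 5.43 0.04] goal-axes [0.04 5.43 0.04] turn deg [ 0.05 -0.12  0.05]
```

```bash
python3 -m creep '[[[0,0,1.5,0,0,0,0],[0,0,1.5,0,0,0,0],[0,0,1.2,0,0,0,0],[0,0,0.7,0,0,0,0],[0,0,0.3,0,0,0,0],[0,0,0.1,0,0,0,0],[0,0,0,0,0,0,0],[0,0,0,0,0,0,0]]]' >/dev/null
python3 go.py 467 -6 74 99.5
```

```text
t 21.2 tcp mm [468.5  -6.4  74.6] jaw 99.4 tilt 0.16 F [-0.4  0.2 -0.3] open 92.5
shift now-axes cm [0.06 0.06 0.14] goal-axes [0.06 0.06 0.14] turn deg [ 0.16 -0.12  0.02]
```

```bash
python3 -m creep '[[[1,0,0,0.1,0,0,0],[1,0,0,0,0,0,0],[1,0,0,0,0,0,0],[1,0,0,0,0,0,0],[1,0,0,0,0,0,0],[1,0,0,0,0,0,0],[1,0,0,0,0,0,0],[1,0,0,0,0,0,0]]]' 20 >/dev/null
python3 go.py 467 -6 74 99.5
python3 -m creep '[[[1,0,0,0,0,0,0],[1,0,0,0,0,0,0],[1,0,-0.5,0,0,0,0],[1,0,-2,0,0,0,0],[1,0,-3,0,0,0,0],[1,0,-3,0,0,0,0],[1,0,-1.5,0,0,0,0],[1,0,0,0,0,0,0]]]' 20 >/dev/null
python3 go.py 477 332 170 116
```

```text
t 22.1 tcp mm [468.5  -6.6  76. ] jaw 99.4 tilt 0.31 F [ 0.4  0.6 -0.7] open 58.3
shift now-axes cm [0.08 0.2  0.14] goal-axes [0.08 0.2  0.14] turn deg [ 0.31 -0.12 -0.01]
t 22.9 tcp mm [465.1  -6.4 177.8] jaw 99.4 tilt 0.13 F [ 0.3  0.5 -1.4] open 57.7
shift now-axes cm [33.19  0.83 -6.69] goal-axes [ 29.89   0.78 -15.9 ] turn deg [ -0.07 -16.62   0.11]
```

```bash
python3 -m creep '[[[1,2.5,0,-0.5,0,0,0],[1,4.4,0,-0.9,0,0,0],[1,4.5,0,-0.9,0,0,0],[1,4.5,0,-0.9,0,0,0],[1,4.5,0,-0.9,0,0,0],[1,4.5,0,-0.9,0,0,0],[1,4.5,0,-0.9,0,0,0],[1,3,0,-0.5,0,0,0]]]' 20 >/dev/null
python3 -m creep '[[[1,0,0,0,0,-5,0],[1,0,0,0,0,-6,0],[1,0,0,0,0,-5.5,0],[1,0,0,0,0,0,0],[1,0,0,0,0,0,0],[1,0,0,0,0,0,0],[1,0,0,0,0,0,0],[1,0,0,0,0,0,0]]]' 20 >/dev/null
python3 go.py 477 332 110 116
python3 - <<'E'
from h import *
snap('wrist','w8')
E
```

```text
t 24.4 tcp mm [468.  333.8 159. ] jaw 115.9 tilt 1.25 F [ 0.6 -0.1 -2.3] open 57.8
shift now-axes cm [-0.55  4.88 -0.84] goal-axes [-0.55  4.9  -0.73] turn deg [-1.25 -0.13  0.03]
```

View pics/w8.png

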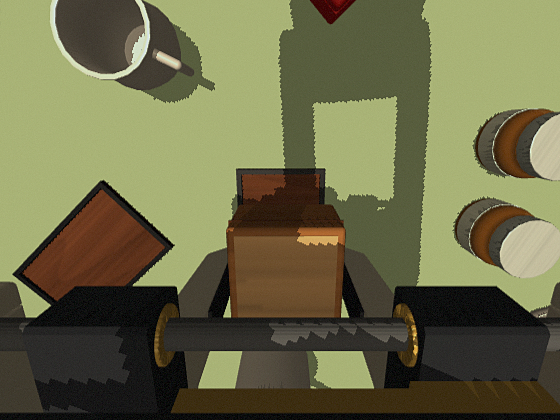

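The held box at (286,262) covers most of the square tray. The tray's far rim corners are at about (237,169) and (325,169).

```bash
python3 - <<'E'
from h import *
c=load('w8'); a=onplane(c,237,169,.007)[:2]*1000; b=onplane(c,325,169,.007)[:2]*1000
d=b-a; L=np.linalg.norm(d); d/=L; n=np.array([-d[1],d[0]])
m=(a+b)/2
for s in(1,-1): print(L.round(1),np.degrees(np.arctan2(d[1],d[0])).round(1),(m+s*44*n).round(1))
E
python3 tops.py w8 .468 .333 .173
```

```text
86.4 115.8 [398.8 295.2]
86.4 115.8 [478.  333.5]
0.173 11037 [463.4 331.4] [50.5 88.1] 26.2 z 0.1733 mean [0.4618 0.3305 0.1732]
```

```bash
python3 -m creep '[[[1,-0.5,0,-1,-1.2,0,0],[1,0,0,0,0,0,0],[1,0,2,0,0,0,0],[1,0,3.5,0,0,0,0],[1,0,3,0,0,0,0],[1,0,1.5,0,0,0,0],[1,0,0.5,0,0,0,0],[1,0,0,0,0,0,0]]]' 20 >/dev/null
python3 go.py 479.5 333.5 33 116
```

```text
t 25.3 tcp mm [484.5 334.7  54.6] jaw 115.7 tilt 0.54 F [-0.5 -0.8 -2.6] open 57.9
shift now-axes cm [0.1  2.15 0.52] goal-axes [0.11 2.16 0.5 ] turn deg [ 0.54 -0.29  0.05]
```

```bash
python3 -m creep '[[[1,0.1,0.4,0.4,0.5,-0.3,0],[1,0,0.5,0,0,0,0],[1,0,0.4,0,0,0,0],[1,0,0.3,0,0,0,0],[1,0,0.2,0,0,0,0],[1,0,0.1,0,0,0,0],[1,0,0,0,0,0,0],[1,0,0,0,0,0,0]]]' 20 >/dev/null
python3 go.py 479.5 333.5 33 116
```

```text
t 26.1 tcp mm [483.5 335.9  39.4] jaw 116.0 tilt 0.47 F [-1.  -0.4 -1.9] open 57.6
shift now-axes cm [-0.04  0.64  0.47] goal-axes [-0.04  0.64  0.47] turn deg [0.46 0.05 0.08]
```

```bash
python3 -m creep '[[[1,0,0.2,0.4,0.3,0,0],[1,0,0.2,0.1,0,0,0],[1,0,0.2,0,0,0,0],[1,0,0.1,0,0,0,0],[1,0,0.1,0.1,0,0,0],[1,0,0.1,0,0,0,0],[1,0,0,0,0,0,0],[1,0,0,0,0,0,0]]]' 20 >/dev/null
python3 go.py 479.5 333.5 33 116
```

```text
t 26.9 tcp mm [479.  333.8  33.2] jaw 116.1 tilt 0.31 F [ 0.5 -0.3 -2. ] open 57.8
shift now-axes cm [-0.05  0.02 -0.03] goal-axes [-0.05  0.02 -0.03] turn deg [0.3  0.06 0.07]
```

```bash
python3 -m creep '[[[1,0,0.1,0,0,0,0],[1,0,0.1,0,0,0,0],[1,0,0.1,0,0,0,0],[1,0,0,0,0,0,0],[1,0,0,0,0,0,0],[1,0,0,0,0,0,0],[1,0,0,0,0,0,0],[1,0,0,0,0,0,0]]]' 20 >/dev/null
python3 go.py 479.5 333.5 33 116
```

```text
t 27.7 tcp mm [479.2 333.9  33.1] jaw 116.1 tilt 0.28 F [-1.4 -0.5  1.5] open 57.7
shift now-axes cm [-0.05  0.01 -0.01] goal-axes [-0.05  0.01 -0.01] turn deg [0.27 0.07 0.05]
```

Force went from -2 to +1.5 N, so it's seated. Release and lift.

```bash
python3 -m creep '[[[0,0,0,0,0,0,0],[0,0,0,0,0,0,0],[0,0,0,0,0,0,0],[0,0,0,0,0,0,0],[0,0,0,0,0,0,0],[0,0,-0.5,0,0,0,0],[0,0,-2,0,0,0,0],[0,0,-3,0,0,0,0]]]'
python3 -m creep '[[[0,0,-3,0,0,0,0],[0,0,-3,0,0,0,0],[0,0,-2,0,0,0,0],[0,0,-1,0,0,0,0],[0,0,0,0,0,0,0],[0,0,0,0,0,0,0],[0,0,0,0,0,0,0],[0,0,0,0,0,0,0]]]' >/dev/null
python3 go.py 466.7 -3.4 150 100.7
python3 - <<'E'
from h import *
snap('wrist','w9')
E
python3 tops.py w9 .478 .333 .047;python3 tray.py w9 90,240
```

```text
t: 28.5
tool_pos: [0.476, 0.3319, 0.0845]
orientation: [-0.956, -1.533, 1.538]
force: [-0.2, 0.3, -0.7]
opening: 0.093
t 29.3 tcp mm [476.8 332.4 181.2] jaw 116.1 tilt 0.04 F [-0.7 -0.2 -0.1] open 93.2
shift now-axes cm [-29.72   3.1   15.66] goal-axes [-32.81   3.12   7.23] turn deg [ 0.   15.36  0.04]
0.047 3482 [477.8 333. ] [57.6 58.2] 25.9 z 0.0472 mean [0.477  0.3326 0.0472]
90,240 15 [40, 175, 136, 114, 8350] [612.5 175. ] [ 86.6 146.2] 68.4 z 0.003 circ ((613.7233276367188, 172.23196411132812), 80.56554412841797)
```

View pics/w9.png

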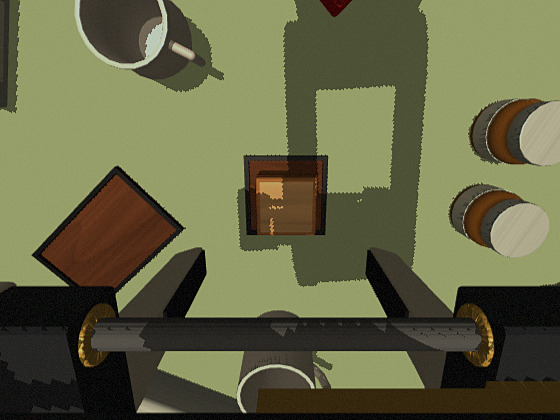

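The sugar box is in its tray at (477.8,333.0), 25.9°, top at 47 mm. The long tray is at (110,230). Now the tin.

```bash
python3 -m creep '[[[0,-3,0,1.6,0,0,0],[0,-4,0,2.1,0,0,0],[0,-4,0,2.1,0,0,0],[0,-4,0,2.1,0,0,0],[0,-4,0,2.1,0,0,0],[0,-4,0,2.1,0,0,0],[0,-3.5,0,1.9,0,0,0],[0,-2,0,1,0,0,0]]]' >/dev/null
python3 -m creep '[[[0,0,0,0,0,7.5,0],[0,0,0,0,0,7.5,0],[0,0,0,0,0,0,0],[0,0,0,0,0,0,0],[0,0,1.5,0,0,0,0],[0,0,2,0,0,0,0],[0,0,1,0,0,0,0],[0,0,0,0,0,0,0]]]' >/dev/null
python3 go.py 466.7 -3.4 27 100.7
python3 - <<'E'
from h import *
snap('wrist','w10')
E
python3 tops.py w10 .4656 -.004 .046
```

```text
t 30.9 tcp mm [459.2  -1.3 121.2] jaw 101.5 tilt 0.97 F [ 0.  -0.1  0. ] open 93.0
shift now-axes cm [-0.38  9.4  -0.85] goal-axes [-0.35  9.42 -0.7 ] turn deg [-0.96  0.83  0.12]
0.046 11989 [466.8  -3.5] [119.9  66. ] 10.5 z 0.0459 mean [ 0.4623 -0.0043  0.0459]
```

```bash
python3 -m creep '[[[0,-0.3,0,-0.7,-0.9,0.8,0],[0,0,0,0,0,0,0],[0,0,2,0,0,0,0],[0,0,2,0,0,0,0],[0,0,0.5,0,0,0,0],[0,0,0,0,0,0,0],[0,0,0,0,0,0,0],[0,0,0,0,0,0,0]]]' >/dev/null
python3 go.py 466.8 -3.5 28 100.5
```

```text
t 31.8 tcp mm [472.9  -3.4  82.2] jaw 100.7 tilt 0.64 F [ 0.4  0.3 -0.4] open 92.8
shift now-axes cm [0.11 5.42 0.66] goal-axes [0.1  5.42 0.6 ] turn deg [ 0.64  0.24 -0.06]
```

```bash
python3 -m creep '[[[0,0.1,1,0.5,0.5,0.2,0],[0,0,1.5,0,0,0,0],[0,0,1.4,0,0,0,0],[0,0,0.7,0,0,0,0],[0,0,0.3,0,0,0,0],[0,0,0.2,0,0,0,0],[0,0,0.1,0,0,0,0],[0,0,0,0,0,0,0]]]' >/dev/null
python3 go.py 466.8 -3.5 28 100.5
```

```text
t 32.6 tcp mm [469.6  -3.6  30.5] jaw 100.5 tilt 0.38 F [ 0.2 -0.5  0.2] open 93.0
shift now-axes cm [0.06 0.25 0.27] goal-axes [0.06 0.25 0.27] turn deg [ 0.34 -0.01 -0.16]
```

```bash
python3 -m creep '[[[0,0,0.2,0.2,0.3,0,0],[1,0,0,0,0,0,0],[1,0,0,0,0,0,0],[1,0,0,0,0,0,0],[1,0,0,0,0,0,0],[1,0,0,0,0,0,0],[1,0,0,0,0,0,0],[1,0,0,0,0,0,0]]]' 35 >/dev/null
python3 go.py 466.8 -3.5 28 100.5
python3 -m creep '[[[1,0,0,0,0,0,0],[1,0,-0.5,0,0,0,0],[1,0,-2,0,0,0,0],[1,0,-3,0,0,0,0],[1,0,-3,0,0,0,0],[1,0,-1,0,0,0,0],[1,0,0,0,0,0,0],[1,0,0,0,0,0,0]]]' >/dev/null
python3 go.py 615 173 125 68.5
```

```text
t 33.4 tcp mm [468.5  -4.   29.6] jaw 100.5 tilt 0.24 F [-0.3  0.1  0.3] open 65.9
shift now-axes cm [0.08 0.16 0.16] goal-axes [0.08 0.16 0.16] turn deg [ 0.14 -0.01 -0.19]
t 34.2 tcp mm [464.   -3.4 123.9] jaw 100.5 tilt 0.37 F [-0.3 -0.2 -4.1] open 65.5
shift now-axes cm [ 14.6   -0.24 -18.06] goal-axes [21.95 -0.11 -7.58] turn deg [-0.35 31.99 -0.15]
```

```bash
python3 -m creep '[[[1,1,0,-1.3,0,0,0],[1,2,0,-2.5,0,0,0],[1,2.5,0,-3.1,0,0,0],[1,2.5,0,-3.1,0,0,0],[1,2.5,0,-3.1,0,0,0],[1,2,0,-2.5,0,0,0],[1,1,0,-1.3,0,0,0],[1,0.5,0,-0.6,0,0,0]]]' >/dev/null
python3 -m creep '[[[1,0,0,0,0,5,0],[1,0,0,0,0,7,0],[1,0,0,0,0,7,0],[1,0,0,0,0,7,0],[1,0,0,0,0,5,0],[1,0,0,0,0,0,0],[1,0,0,0,0,0,0],[1,0,0,0,0,0,0]]]' >/dev/null
python3 go.py 615 173 125 68.5
python3 - <<'E'
from h import *
snap('wrist','w11')
E
for i in w1 ; do python3 tray.py $i 460,240;done
```

```text
t 35.8 tcp mm [597.9 167.   87.8] jaw 68.4 tilt 2.91 F [-0.1 -0.1 -3.3] open 65.7
shift now-axes cm [ 1.08 -3.81 -1.21] goal-axes [ 1.18 -3.72 -1.37] turn deg [-2.44 -0.17 -1.59]
460,240 30 [414, 210, 80, 99, 4746] [615.9 175.1] [ 84.4 140.2] 68.4 z 0.0031 circ ((613.5230712890625, 176.90158081054688), 78.14168548583984)
```

View pics/w11.png

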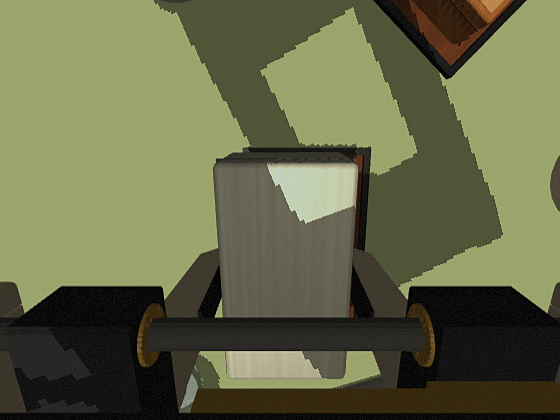

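The tin hangs over the long tray, whose far rim corners show at about (248,148) and (370,148). The tin sits slightly left of centre.

```bash
python3 - <<'E'
from h import *
c=load('w11'); a=onplane(c,248,148,.007)[:2]*1000; b=onplane(c,370,148,.007)[:2]*1000
d=b-a; L=np.linalg.norm(d); d/=L; n=np.array([d[1],-d[0]]); print(L.round(1),np.degrees(np.arctan2(d[1],d[0])).round(1),((a+b)/2+75*n).round(1))
E
python3 go.py 617 174 100 68.5
```

```text
90.8 68.4 [615.7 176. ]
t 35.9 tcp mm [597.9 167.   87.8] jaw 68.4 tilt 2.91 F [-0.7  0.  -4.2] open 65.8
shift now-axes cm [ 1.32 -1.32 -1.47] goal-axes [ 1.35 -1.22 -1.52] turn deg [-2.44 -0.17 -1.59]
```

```bash
python3 -m creep '[[[1,1.2,0,-1.4,-2.4,0,-1.6],[1,0,0,0,0,0,0],[1,0,0,0,0,0,0],[1,0,0,0,0,0,0],[1,0,0,0,0,0,0],[1,0,0,0,0,0,0],[1,0,0,0,0,0,0],[1,0,0,0,0,0,0]]]' >/dev/null
python3 go.py 617.2 174.1 33 68.4
```

```text
t 36.6 tcp mm [613.8 172.2  86.6] jaw 68.6 tilt 0.26 F [ 0.2 -0.1 -3.3] open 65.6
shift now-axes cm [ 0.31  5.36 -0.27] goal-axes [ 0.3   5.36 -0.25] turn deg [-0.22  0.16 -0.13]
```

```bash
python3 -m creep '[[[1,0.3,0.5,-0.2,0,0,0],[1,0,1.2,0,0,0,0],[1,0,1.2,0,0,0,0],[1,0,0.6,0,0,0,0],[1,0,0.3,0,0,0,0],[1,0,0.2,0,0,0,0],[1,0,0,0,0,0,0],[1,0,0,0,0,0,0]]]' >/dev/null
python3 go.py 617.2 174.1 33 68.4
```

```text
t 37.5 tcp mm [615.6 174.2  41.1] jaw 68.6 tilt 0.43 F [-0.2  0.6 -4.1] open 66.1
shift now-axes cm [ 0.05  0.81 -0.16] goal-axes [ 0.05  0.81 -0.16] turn deg [-0.36  0.17 -0.23]
```

```bash
python3 -m creep '[[[1,0,0.2,-0.2,-0.3,0,-0.2],[1,0,0.3,0,0,0,0],[1,0,0.2,0,0,0,0],[1,0,0.2,0,0,0,0],[1,0,0.1,0,0,0,0],[1,0,0.1,0,0,0,0],[1,0,0,0,0,0,0],[1,0,0,0,0,0,0]]]' >/dev/null
python3 go.py 617.2 174.1 33 68.4
```

```text
t 38.2 tcp mm [619.2 173.8  33.1] jaw 68.6 tilt 0.16 F [ 0.3 -0.4 -3.4] open 65.6
shift now-axes cm [-0.04  0.01  0.19] goal-axes [-0.04  0.01  0.19] turn deg [0.14 0.18 0.09]
```

```bash
python3 -m creep '[[[1,0,0.1,0.2,0,0,0],[1,0,0.1,0,0,0,0],[1,0,0.1,0,0,0,0],[1,0,0,0,0,0,0],[1,0,0,0,0,0,0],[1,0,0,0,0,0,0],[1,0,0,0,0,0,0],[1,0,0,0,0,0,0]]]' >/dev/null
python3 go.py 617.2 174.1 33 68.4
```

```text
t 39.0 tcp mm [618.5 174.3  32.9] jaw 68.6 tilt 0.31 F [-0.4 -0.2  0.1] open 65.6
shift now-axes cm [-0.07 -0.01  0.11] goal-axes [-0.07 -0.01  0.11] turn deg [0.29 0.19 0.12]
```

The weight is now on the tray (-3.4 → 0.1 N). Release and lift.

```bash
python3 -m creep '[[[0,0,0,0,0,0,0],[0,0,0,0,0,0,0],[0,0,0,0,0,0,0],[0,0,0,0,0,0,0],[0,0,0,0,0,0,0],[0,0,-0.5,0,0,0,0],[0,0,-2,0,0,0,0],[0,0,-3,0,0,0,0]]]'
python3 -m creep '[[[0,0,-4,0,0,0,0],[0,0,-4,0,0,0,0],[0,0,-3,0,0,0,0],[0,0,-1,0,0,0,0],[0,0,0,0,0,0,0],[0,0,0,0,0,0,0],[0,0,0,0,0,0,0],[0,0,0,0,0,0,0]]]'
python3 - <<'E'
from h import *
snap('wrist','w12');snap('scene','s1')
E
python3 tops.py w12 .6156 .1747 .049; python3 tops.py s1 .6065 -.184 .043;python3 tops.py s1 .469 -.32 .047; python3 tops.py s1 .478 .333 .047
for i in s0 s1; do python3 tops.py $i .395 .165 .085;python3 tops.py $i .41 -.165 .075;done; python3 tray.py w12 290,180
```

```text
t: 39.85
tool_pos: [0.6148, 0.174, 0.0843]
orientation: [-1.362, -0.927, 0.932]
force: [0.9, 0.6, 1.0]
opening: 0.093
t: 40.65
tool_pos: [0.6146, 0.1741, 0.2097]
orientation: [-1.363, -0.928, 0.931]
force: [0.1, -0.6, 0.9]
opening: 0.0927
0.049 6978 [616.9 174.8] [ 66.  118.3] 68.4 z 0.0489 mean [0.6137 0.1761 0.0489]
0.043 182 [ 606.9 -183.2] [41.5 24.2] 9.3 z 0.0425 mean [ 0.6069 -0.1833  0.0425]
0.047 248 [ 471.3 -318.5] [45.6 44. ] 17.7 z 0.0466 mean [ 0.4711 -0.319   0.0466]
0.047 187 [487.1 356.5] [30.1 59.2] 68.4 z 0.0463 mean [0.4862 0.3521 0.0465]
0.085 146 [396.  164.4] [65.9 63.9] 25.5 z 0.0842 mean [0.3953 0.1641 0.0844]
0.075 57 [ 411.9 -163. ] [40.2 42.3] 24.9 z 0.0761 mean [ 0.4185 -0.1586  0.0757]
0.085 26 [366.8 156.9] [ 8.3 25.2] 7.5 z 0.0838 mean [0.3667 0.1575 0.0839]
0.075 55 [ 413.5 -161.8] [35.9 42.6] 24.6 z 0.0764 mean [ 0.4195 -0.1589  0.076 ]
290,180 0 [0, 0, 560, 420, 231327] [684.3 135.9] [835.7 544.7] 68.6 z 0.0009 circ ((765.2056884765625, 104.13333129882812), 457.16278076171875)
```

View pics/w12.png

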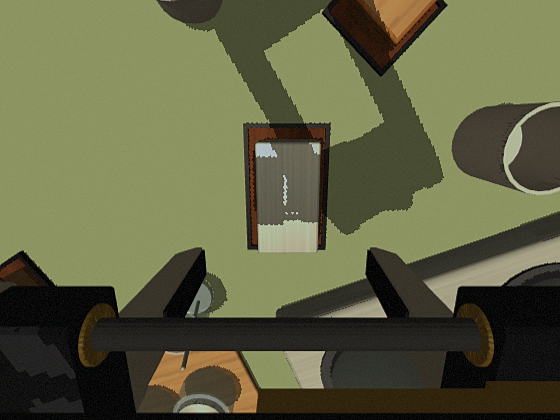

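View pics/s1.png

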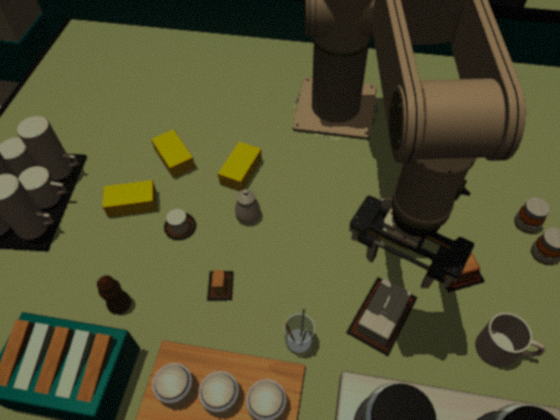

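```bash
python3 - <<'E'
from h import *
snap('side','d1')
E
for i in d0 d1; do python3 tops.py $i .395 .165 .085;done; python3 tops.py d1 .478 .333 .047; python3 tops.py d1 .6156 .1747 .049
python3 -c "from plant import robot; print(robot.close_job())"
```

```text
0.085 64 [393.9 163. ] [65.7 60.8] 52.2 z 0.0834 mean [0.3941 0.1627 0.0835]
0.085 65 [392.3 164.2] [64.  64.3] 13.7 z 0.0842 mean [0.3931 0.1621 0.084 ]
0.047 159 [474.8 332.2] [63.5 58.1] 25.0 z 0.0459 mean [0.4748 0.3325 0.0462]
0.049 361 [614.1 174. ] [ 67.4 118.9] 69.2 z 0.048 mean [0.6127 0.1743 0.0481]
the job is handed in; nothing more can be done
None
```

All four caddies stand flat in their own trays, taken off the pile from the top down. I handed the job in at about 41 s of the 112 s allowed. No verdict was reported.

My last camera checks, with the tray centre for comparison:

| Thing | Measured centre (mm) | Tray centre (mm) | Top height (mm) | Alignment |
|---|---|---|---|---|
| Toothpick box | (607, -184) | (606.5, -184) | 43 | within 1° |
| Round caddy | (470, -321) | (469, -320.5) | 47 | round |
| Sugar box | (478, 333) | (478, 333) | 47 | within about 1° |
| Long tin | (617, 175) | (616, 175) | 49 | within about 1° |

- **Jug and shaker:** before and after pictures put both within about 2 mm of where they started.
- **Gripper:** it was open and about 15 cm above the tin at hand-in.
- **Checks that failed or disagreed:**
  - The arm hid part of the sugar box and jug in the last scene picture, so those readings were off. The side camera confirmed both, with the sugar box reading 3 mm different in x.
  - The automatic fit of the long tray failed on the last wrist picture. That tray's centre comes from an earlier wrist fit and the far rim corners, which agreed to 1 mm, and the scene camera came within 2–3 mm of them.

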